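Key in the code on the key safe and wedge its sticking cover open

ROBOT

A 7-joint arm with a two-finger parallel gripper is mounted at the origin on the work surface. World frame = base frame: x ahead of the robot, y to its left, z up, the work surface at z = 0. Lengths are in m, angles in rad, forces in N, time in s.
With the tool pointing down it reaches from about 0.4 to 0.875 m from the base axis. Payload 6.5 kg.
Tool frame: the origin (TCP) lies at the very end of the fingers, on their centre line; the grasp point (between the pads) lies 19 mm behind it; z points along the fingers, y is the line along which they close (so a half turn about z gives the same grasp; the last joint's range is limited). The gripper opens to 85 mm and grips with 20 to 120 N. Pads are 22 mm wide; open, the fingers measure 114 mm over their backs; the gripper's body (76 mm by 85 mm) begins 54 mm behind the grasp point. The pads swing forward as they close: fully open they stand 13 mm farther back than shut.
Start: joints at [1.153, 0.536, -0.004, 1.538, 0.003, 1.067, -0.071], TCP at [0.224, -0.61, 0.231] pointing down, gripper open.
Joint ranges: [-2.7, 2.7], [-0.37, 2.16], [-1.27, 1.26], [0.24, 2.4], [-1.31, 4.45], [0.19, 1.91], [-2.76, 2.76]. Speed limits (rad/s): [2.39, 2.39, 3.14, 3.14, 3.14, 3.14, 3.14].

INTERFACE

Orientations are given as a unit quaternion [w, x, y, z].
In Python, from bench import * gives the robot as it stands.
- The arm moves only by the shell command python3 -m crank 'ROWS' [OPENING] [FORCE]. ROWS is JSON, a list of rows, each a list of 6 numbers: the shift along the tool's x, y, z in units of 10 cm (1.0 is 10 cm), then the turn, a rotation vector about the tool's x, y, z in units of 360 degrees (1.0 is 360 degrees). In form: [[dx, dy, dz, ax, ay, az], ...]. A call has 1 to 5 rows; each row is the pose to reach, as a shift and turn from the pose commanded when the call began, along the tool's axes at that moment, turning the shorter way round; what a row does not reach only later rows make up. A row lasts 1/10 s, in which the tool goes at most 50 mm and 8.59 degrees, less where a joint would pass 70% of its speed; a pose out of reach is approached as far as the arm can. A call with a number of a shift or a turn outside -1 to 1 is refused whole. A call with a gripper value outside its range is refused whole. OPENING is the opening, from -1 (shut) to 1 (fully open), so that 0 is half open, set as the call begins (- or left out, the last holds). The fingers move at their own pace and stop on an object; FORCE is the grip in N (left out, the last holds). Time passes only in rows, so rows that repeat a pose let the fingers close. It gives the time, the measured TCP pose, the force, the opening and the grip force at its end, in the units of the state.
- sense(): the state, without advancing time (a new reading comes with each control period).
- snapshot(name): name is "side" or "top"; returns (picture, depth): 420x560x3 uint8, blue, green, red; 420x560 float32, m along the optical axis (not along the pixel's ray), 0 where there is no reading.
- camera_params(name): a dict with "fx", "fy", "cx", "cy" (pixels), "dist_coeffs" ([k1, k2, p1, p2, k3] as OpenCV has them; the pictures are not rectified), "R" (3x3) and "t" (3): a world point X has camera coordinates R X + t. Camera axes: x right, y down, z forward; pixel columns grow to the right and rows downward; lengths in m; the calibration is good to about 2 mm. A picture is of the moment at which its call begins. camera_params takes no time and is no camera call.
- job_done(): hands the job in; it is judged then, once.
The state is a dict: "clock": time; "joints": joint angles; "joint_vel": joint speeds; "tau": joint torques, N m; "eef_pos": TCP position; "ee_rot": TCP orientation; "wrist_force": force on the tool from outside, world axes, zero at the start; "wrist_torque": the same for the moment, N m; "width": finger opening in m; "grasp_force": force on a finger pad.
Only numpy, scipy, OpenCV 4.12 (cv2) and the standard library are available. Lean on these libraries where they do the work, as an engineer would, in place of code of your own. Each camera call takes 0.05 s, during which the arm holds its last target. There are 200 camera calls.

TASK

Key in the code on the grey key safe by pressing its three steel buttons fully down, one at a time with each let up again before the next: first the large round one, then the long bar, then the small round one. Then take the wooden door wedge and, keeping it flat on the console, push it thin end first into the notch under the middle of the front edge of the safe's hinged cover until that edge just lifts off the base, by about 5 mm, and finish there still gripping the wedge, with the cover resting on the wedge alone. Do not lift the cover any other way, and leave the other things on the console where they are.

Things in the scene. Friction and masses are not known exactly. Their poses are not given: they have to be found in the camera images.
- safe: grey key safe fixed to the console, 150 (own x) x 263 (y) x 52 mm high. Origin: centre of its underside; x runs from its front to its hinged back, z up. Base plate 12 mm thick. At own y -42 to 132 mm a hollow cover rests on it; at own y -130 to -44 mm is a fixed 50 mm high keypad: three steel buttons in a row at own x -45, 0, 45 mm, own y -87.5 mm, in an order that varies.
- notch (a point): middle of the mouth of the notch in the front of the base plate, 12 mm above the console, level with the plate's top; axes as the safe's: the wedge goes in along x. The notch is 70 mm wide (own y), 105 mm deep and cut through to the console, so that a wedge slides on the console under the cover. Does not move with the cover.
- lid_edge (a point): middle of the lower front edge of the cover, on the cover; at the notch's mouth (same place as point notch, within 1 mm) when closed. The front wall is 5 mm thick.
- lid (a joint): opening angle of the cover in rad, 0 closed; its hinge is 146 mm behind its front edge, so the gap in m is about 0.146 x the angle (5 mm = 0.034). It weighs about 0.5 kg and bears on a wedge under its front edge with 3 to 5 N.
- large_button (a joint): travel of the large round button in m, 0 up, 0.005 fully down; springs back; about 1.2 N at first and 4.2 N fully down (all three alike)
- large_button_top (a point): centre of the top of the large round button, 32 mm across, 8 mm above the keypad, 58 mm above the console; it is pressed straight down
- bar_button (a joint): travel of the long bar button, as above
- bar_button_top (a point): centre of the top of the bar button, 12 mm (along the safe's x) by 34 mm, 8 mm above the keypad
- small_button (a joint): travel of the small round button, as above
- small_button_top (a point): centre of the top of the small round button, 15 mm across, 8 mm above the keypad
- wedge_grip (a point): centre of the thick end of a loose wooden door wedge lying flat, 17 mm up; x to the thin end, z up. 150 mm long, 36 wide (own y, grip here), 34 high, 110 g: a block 40 mm long, then an even slope over 110 mm down to a tip 3 mm thick, 130 mm ahead of this point. The slope meets the closed cover with the tip 32 mm past the edge; each 3.5 mm more lifts it 1 mm.
- wedge_tip (a point): middle of the lower edge of the wedge's thin end, at console height when it lies flat
- bowl: shallow white porcelain bowl, 156 mm across, 45 mm high; origin at the centre of its underside
- keys: two brass keys on a steel ring lying in the bowl; origin at the underside
- jar: clear glass jar with a metal screw lid, 80 mm across, 113 mm high; origin at the centre of its underside
- remote: grey plastic gate remote, 65 x 36 x 14 mm; origin at the centre of its underside
- phone_stand: wooden phone stand, foot 90 x 80 mm, 110 mm high; origin at the centre of its underside
- sunglasses: folded black sunglasses, 140 mm wide, 52 mm high; origin at the underside
Things that resemble listed ones, but are neither listed nor needed, are in the scene too. Of the things like the part that bears wedge_grip, leave any that is blue; of the rest the smaller one is meant.

How it is judged:
By the outcome, as a careful person would: the job done as asked, in the order asked, and still so for the second after the job is handed in, while the arm keeps its last pose, push and grip.
It also fails if it takes over 53 s, if anything falls off the work surface, if the arm or the gripper's body presses on something with over 40 N, if the wrist force passes 120 N, or if a joint passes its speed limit or range.

## Working session

There is one attempt and no reset: what is moved stays moved. The work goes in short steps, Python scripts to look and compute and a shell command to move; the robot and the scene stay as the last step left them, time stands still between calls to the robot, and variables do not carry over. Pictures are saved under pics/ and viewed, at most 10 in all, crops included, and the job is handed in when it is done.

```bash
ls; mkdir -p pics; python3 - <<'E'
from bench import *
import cv2,numpy as np
for n in("top","side"):
    p,d=snapshot(n); cv2.imwrite(f"pics/{n}0.png",p); np.save(f"pics/{n}0.npy",d)
    c=camera_params(n); print(n,c)
s=sense(); print(s["clock"],s["eef_pos"],s["ee_rot"],s["width"],s["wrist_force"])
E
```

```text
pics
top {'fx': 440.176792809932, 'fy': 440.176792809932, 'cx': 279.6839024238157, 'cy': 207.61147865348352, 'dist_coeffs': array([0.01590186, 0.        , 0.        , 0.        , 0.        ]), 'R': array([[-0.04658275, -0.99890337,  0.00470132],
       [-0.97359922,  0.04434887, -0.22391459],
       [ 0.22346054, -0.01500775, -0.97459743]]), 't': array([0.00962665, 0.56291494, 1.03663913])}
side {'fx': 418.38053142699124, 'fy': 418.38053142699124, 'cx': 277.66405943190324, 'cy': 213.2779403957936, 'dist_coeffs': array([-0.11278006,  0.        ,  0.        ,  0.        ,  0.        ]), 'R': array([[-0.69285934, -0.72104334, -0.00651453],
       [-0.51729753,  0.50333092, -0.6921425 ],
       [ 0.5023437 , -0.47618745, -0.72173147]]), 't': array([0.38755026, 0.34033063, 1.02644095])}
0.1 [ 0.22375294 -0.60965659  0.23048152] [-7.78073977e-04  9.84561352e-01  1.75037978e-01 -2.10817281e-04] 0.08540446675372299 [ 0.50028084  0.52375442 -0.01120624]
```

View pics/top0.png

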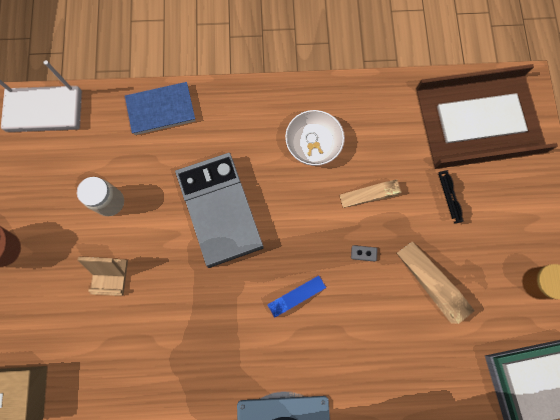

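View pics/side0.png

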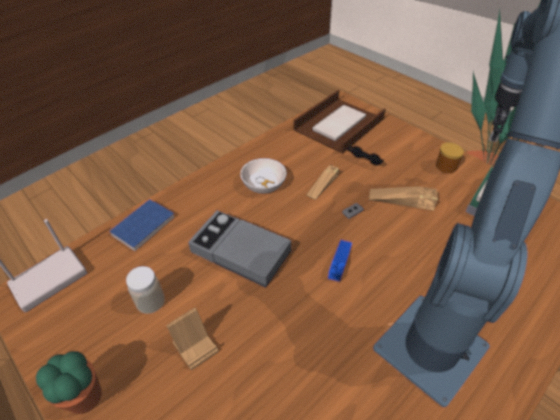

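Top view: the safe is centred at about (220,210), with its keypad at the top (small button 190,181; bar 207,175; large 223,170). The front faces right. Wedge candidates are blue (298,296), which is excluded, large wood (435,282), and small wood (370,193). I choose the small wood one and check it in a crop.

```bash
cat > h.py <<'E'
from bench import *
import cv2,numpy as np
from scipy.spatial.transform import Rotation as Rn
def ray(n,uv,z):
    c=camera_params(n);K=np.array([[c["fx"],0,c["cx"]],[0,c["fy"],c["cy"]],[0,0,1.]])
    q=cv2.undistortPoints(np.array(uv,float).reshape(-1,1,2),K,c["dist_coeffs"])[:,0]
    d=np.c_[q,np.ones(len(q))]@c["R"]; o=-c["R"].T@c["t"]
    return o+d*((z-o[2])/d[:,2])[:,None]
def proj(n,X):
    c=camera_params(n);K=np.array([[c["fx"],0,c["cx"]],[0,c["fy"],c["cy"]],[0,0,1.]])
    return cv2.projectPoints(np.array(X,float).reshape(-1,1,3),cv2.Rodrigues(c["R"])[0],c["t"],K,c["dist_coeffs"])[0][:,0]
def togo(p,yaw=None):
    """shift in tool axes (units of 10 cm) and turn (units of 360 deg) to reach world p, tool down, tool x along yaw"""
    s=sense();R=Rn.from_quat(s["ee_rot"],scalar_first=True)
    v=R.inv().apply(np.array(p)-s["eef_pos"])/.1
    a=np.zeros(3)
    if yaw is not None:
        T=Rn.from_euler("z",yaw)*Rn.from_euler("x",np.pi); a=(R.inv()*T).as_rotvec()/(2*np.pi)
    return v.round(3),a.round(4)
E
python3 - <<'E'
import cv2,numpy as np
p=cv2.imread("pics/top0.png");q=cv2.imread("pics/side0.png")
a=cv2.resize(p[145:275,165:265],None,fx=4,fy=4,interpolation=3);b=cv2.resize(p[170:215,330:410],None,fx=4,fy=4,interpolation=3)
c=cv2.resize(q[160:205,300:350],None,fx=6,fy=6,interpolation=3)
im=np.zeros((520,730,3),np.uint8);im[:520,:400]=a;im[:180,405:725]=b;im[190:460,405:705]=c
cv2.imwrite("pics/crop1.png",im)
E
```

```text
(no output)
```

View pics/crop1.png

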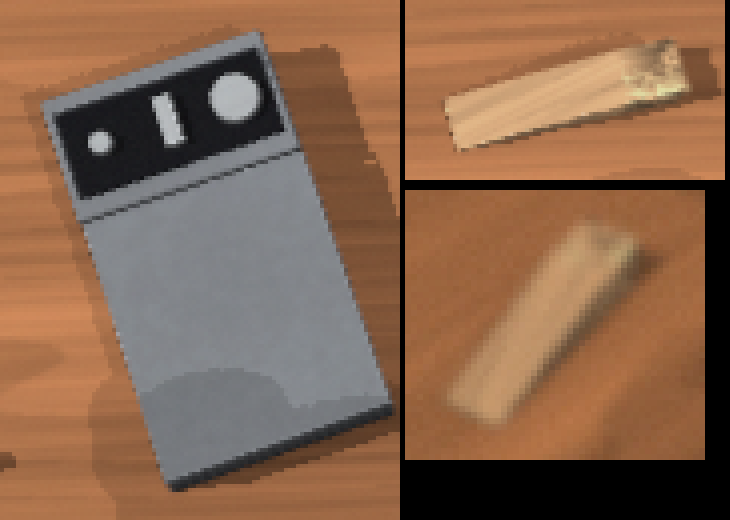

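The crop shows the keypad order from left to right: small at (190,181), bar at (207,175), large at (224,170). The small wooden wedge has its thin end on the left (341,201) and its block on the right (400,187).

```bash
python3 - <<'E'
from h import *
p=cv2.imread("pics/top0.png");g=cv2.cvtColor(p,cv2.COLOR_BGR2GRAY)
m=np.zeros_like(g);cv2.fillConvexPoly(m,np.array([[180,172],[229,157],[236,177],[187,194]]),1)
n,l,st,ce=cv2.connectedComponentsWithStats(((g>165)&(m>0)).astype(np.uint8))
B=[]
for i in range(1,n):
    if st[i,4]>8: B.append(ray("top",[ce[i]],.058)[0]);print("btn",st[i,4],ce[i],B[-1].round(4))
C=ray("top",[[165+x/4,145+y/4] for x,y in[(45,105),(262,33)]],.05);D=ray("top",[[165+x/4,145+y/4] for x,y in[(393,407),(168,487)]],.052)
print("corners",C.round(4),D.round(4))
B=np.array(B);B=B[np.argsort(B[:,1])]
ux=B[-1]-B[0];ux[2]=0;print("span",np.linalg.norm(ux));
ed=(C[0]-C[1])+(D[1]-D[0]);print("yaw btn",np.arctan2(ux[1],ux[0]),"edges",np.arctan2(ed[1],ed[0]))
fe=(C[1]-D[0]); print("front len",np.linalg.norm(fe),np.arctan2(fe[1],fe[0])-np.pi/2)
# wedge
w=ray("top",[[341.2,194.8],[343.7,207.2]],.003);W=ray("top",[[399,180.5],[401.2,193]],.034)
print("tip",w.mean(0),"thick",W.mean(0));v=w.mean(0)-W.mean(0);print(np.linalg.norm(v[:2]),np.arctan2(v[1],v[0]), [np.linalg.norm(a[0]-a[1]) for a in(w,W)])
E
```

```text
btn 98 [223.10204082 168.67346939] [0.673  0.1237 0.058 ]
btn 48 [206.4375     174.47916667] [0.6593 0.1665 0.058 ]
btn 16 [189.5 180. ] [0.6466 0.2096 0.058 ]
corners [[0.674  0.2451 0.05  ]
 [0.7168 0.1046 0.05  ]] [[0.468  0.0288 0.052 ]
 [0.4252 0.1682 0.052 ]]
span 0.08986091020585292
yaw btn 1.868898127555246 edges 1.867573296532025
front len 0.2601345011678288 -1.274942150491881
tip [ 0.58715503 -0.18435109  0.003     ] thick [ 0.61096631 -0.3318775   0.034     ]
0.14943566183517135 1.7308197749329903 [np.float64(0.034302943505593174), np.float64(0.033881711775770554)]
```

```bash
python3 -m crank '[[0,0,0,0,0,0]]' -1 30; python3 -c "
from h import *
print(togo([.673,.124,.12],1.868)); print(sense()['width'])"
```

```text
clock: 0.2
eef_pos: [0.2238, -0.6099, 0.2308]
ee_rot: [-0.001, 0.985, 0.175, -0.0]
wrist_force: [-0.1, 0.5, 0.4]
width: 0.0735
grasp_force: 0.0
(array([ 6.746, -5.34 ,  1.112]), array([-1.000e-04, -1.000e-04, -2.413e-01]))
0.07348917388836412
```

```bash
python3 -m crank '[[0.4,-0.3,0,0,0,-0.02],[0.8,-0.6,0,0,0,-0.04],[1,-0.8,0,0,0,-0.06],[1,-0.8,0,0,0,-0.08],[1,-0.8,0,0,0,-0.08]]' >/dev/null
python3 -m crank '[[0.4,0,0,0,0,-0.02],[0.8,0,0,0,0,-0.04],[1,0,0,0,0,-0.06],[1,0,0,0,0,-0.08],[1,0,0,0,0,-0.08]]' >/dev/null
python3 -m crank '[[0.4,0,0,0,0,-0.02],[0.8,0,0,0,0,-0.04],[1,0,0,0,0,-0.06],[1,0,0,0,0,-0.08],[1,0,0,0,0,-0.08]]'
python3 -c "
from h import *
print(togo([.673,.124,.12],1.868)); print(sense()['joints'])"
```

```text
clock: 1.7
eef_pos: [0.3766, -0.3283, 0.2313]
ee_rot: [0.0, 0.6, 0.8, -0.0]
wrist_force: [0.6, -0.3, 0.7]
width: 0.0001
grasp_force: 0.0
(array([3.512, 4.112, 1.111]), array([-0.    ,  0.    , -0.0021]))
[ 0.98153654  0.31286157 -0.42606388  1.90984662  0.15729525  0.95114037
  0.7658154 ]
```

```bash
for i in 1; do python3 -m crank '[[0.3,0.33,0,0,0,-0.002],[0.6,0.66,0,0,0,-0.002],[0.88,1,0,0,0,-0.002],[0.88,1,0,0,0,-0.002]]' >/dev/null; done
python3 -m crank '[[0.3,0.33,0,0,0,0],[0.6,0.66,0,0,0,0],[0.88,1,0,0,0,0]]' >/dev/null
python3 -m crank '[[0.3,0.33,0,0,0,0],[0.6,0.66,0,0,0,0],[0.88,1,0,0,0,0]]' >/dev/null
python3 -m crank '[[0.3,0.33,0,0,0,0],[0.6,0.66,0,0,0,0],[0.88,1,0.3,0,0,0],[0.88,1,0.8,0,0,0],[0.88,1,0.8,0,0,0]]'
python3 - <<'E'
from h import *
print(togo([.673,.124,.075],1.868),togo([.6596,.1666,.075]),togo([.6466,.2096,.075])); print(sense()['joints'])
a,_=snapshot("top");b,_=snapshot("side")
im=np.hstack([cv2.resize(a[110:260,150:290],None,fx=2.8,fy=2.8),cv2.resize(b[150:300,170:310],None,fx=2.8,fy=2.8)]);cv2.imwrite("pics/c2.png",im)
E
```

```text
clock: 3.2
eef_pos: [0.6524, 0.1246, 0.144]
ee_rot: [-0.003, 0.595, 0.804, -0.005]
wrist_force: [-0.6, 0.1, -0.9]
width: -0.0003
grasp_force: 0.0
(array([-0.066,  0.204,  0.688]), array([-0.0019,  0.    , -0.0002])) (array([0.381, 0.2  , 0.687]), array([0., 0., 0.])) (array([0.83 , 0.201, 0.687]), array([0., 0., 0.]))
[ 0.06718607  0.71564944 -0.49586123  1.52973736  0.37859854  1.00527566
 -0.23831217]
```

View pics/c2.png

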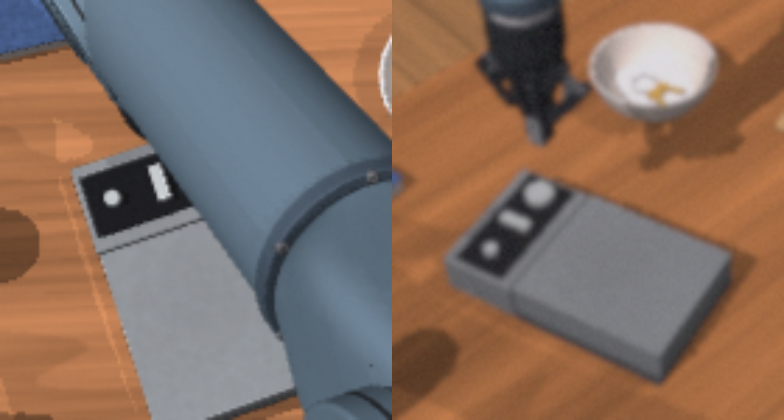

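The side view shows the fingertips at crop (537,135), above the large button at crop (541,195). The path is clear. Next I cross-check the button positions from the side view and let the arm settle.

```bash
python3 -m crank '[[-0.05,0.1,0.2,0,0,0],[-0.05,0.1,0.3,0,0,0],[-0.05,0.1,0.3,0,0,0],[-0.05,0.1,0.3,0,0,0]]'
python3 - <<'E'
from h import *
print(ray("side",[[170+(x-392)/2.8-.3,150+y/2.8-.3] for x,y in[(541,194),(516,220),(491,249)]],.058).round(4))
print(togo([.673,.124,.06],1.868),togo([.6596,.1666,.06]))
E
```

```text
clock: 3.7
eef_pos: [0.6673, 0.1243, 0.1227]
ee_rot: [0.0, 0.594, 0.805, 0.0]
wrist_force: [-0.8, -0.6, 0.8]
width: 0.0001
grasp_force: 0.0
[[0.668  0.1244 0.058 ]
 [0.657  0.167  0.058 ]
 [0.6432 0.2106 0.058 ]]
(array([-0.019,  0.053,  0.627]), array([0.0002, 0.    , 0.0004])) (array([0.428, 0.05 , 0.627]), array([0., 0., 0.]))
```

```bash
python3 -m crank '[[-0.01,0.03,0.25,0,0,0],[-0.01,0.03,0.5,0,0,0],[-0.01,0.03,0.6,0,0,0],[-0.01,0.03,0.65,0,0,0],[-0.01,0.03,0.65,0,0,0]]'
python3 -m crank '[[0,0,0.02,0,0,0],[0,0,0.04,0,0,0],[0,0,0.05,0,0,0],[0,0,0.05,0,0,0]]'
```

```text
clock: 4.2
eef_pos: [0.6702, 0.1247, 0.057]
ee_rot: [0.0, 0.593, 0.805, -0.0]
wrist_force: [-1.8, -1.0, 1.7]
width: 0.0002
grasp_force: 0.9
clock: 4.6
eef_pos: [0.6711, 0.125, 0.0531]
ee_rot: [0.001, 0.593, 0.805, 0.001]
wrist_force: [-3.0, -1.5, 10.0]
width: 0.0
grasp_force: 4.8
```

```bash
python3 -m crank '[[0,0,0,0,0,0],[0,0,-0.2,0,0,0],[0.1,0,-0.25,0,0,0],[0.44,0,-0.25,0,0,0],[0.45,0,-0.25,0,0,0]]'
python3 -m crank '[[0,0,0,0,0,0],[0,0,0.1,0,0,0],[0,0,0.18,0,0,0],[0,0,0.22,0,0,0],[0,0,0.25,0,0,0]]'
python3 -m crank '[[0,0,0,0,0,0],[0,0,0,0,0,0]]'
```

```text
clock: 5.1
eef_pos: [0.6548, 0.1753, 0.0777]
ee_rot: [-0.002, 0.59, 0.807, 0.002]
wrist_force: [-0.4, 1.2, 0.2]
width: 0.0002
grasp_force: 0.0
clock: 5.6
eef_pos: [0.657, 0.1664, 0.0525]
ee_rot: [0.0, 0.593, 0.805, -0.001]
wrist_force: [-10.0, -6.5, 32.3]
width: 0.0001
grasp_force: 15.9
clock: 5.8
eef_pos: [0.6569, 0.1663, 0.0529]
ee_rot: [0.0, 0.593, 0.805, -0.001]
wrist_force: [-6.1, -3.6, 17.1]
width: 0.0001
grasp_force: 8.5
```

```bash
python3 -m crank '[[0,0,-0.2,0,0,0],[0.1,0,-0.25,0,0,0],[0.44,0,-0.25,0,0,0],[0.45,0,-0.25,0,0,0],[0.45,0,-0.25,0,0,0]]'
python3 -m crank '[[0,0,0.1,0,0,0],[0,0,0.16,0,0,0],[0,0,0.2,0,0,0],[0,0,0.225,0,0,0],[0,0,0.235,0,0,0]]'
python3 -m crank '[[0,0,0.005,0,0,0],[0,0,0.01,0,0,0]]'
```

```text
clock: 6.3
eef_pos: [0.6422, 0.2127, 0.0756]
ee_rot: [-0.001, 0.592, 0.806, -0.0]
wrist_force: [0.9, -0.2, 0.9]
width: 0.0002
grasp_force: 0.0
clock: 6.8
eef_pos: [0.6433, 0.2091, 0.053]
ee_rot: [0.0, 0.593, 0.805, -0.001]
wrist_force: [-4.4, -5.3, 11.7]
width: -0.0001
grasp_force: 5.8
clock: 7.0
eef_pos: [0.6434, 0.2091, 0.0529]
ee_rot: [0.0, 0.593, 0.805, -0.001]
wrist_force: [-6.3, -4.9, 14.5]
width: 0.0
grasp_force: 7.7
```

```bash
python3 -m crank '[[0,0,-0.3,0,0,0],[0,0,-0.6,0,0,0],[0,0,-0.9,0,0,0],[0,0,-0.9,0,0,0]]'; python3 -c "
from h import *
print(togo([.6075,-.3125,.12],1.731))"
```

```text
clock: 7.4
eef_pos: [0.6463, 0.2121, 0.1465]
ee_rot: [0.002, 0.593, 0.805, 0.004]
wrist_force: [0.8, 0.3, 0.6]
width: -0.0001
grasp_force: 0.0
(array([-4.895, -1.927,  0.245]), array([ 0.0013, -0.0003,  0.0224]))
```

```bash
python3 -m crank '[[-0.4,-0.16,0,0,0,0],[-0.8,-0.32,0,0,0,0],[-0.98,-0.385,0,0,0,0]]' >/dev/null
python3 -m crank '[[-0.4,-0.16,0,0,0,0],[-0.8,-0.32,0,0,0,0],[-0.98,-0.385,0,0,0,0]]' 0.6 >/dev/null
python3 -m crank '[[-0.4,-0.16,0,0,0,0],[-0.8,-0.32,0,0,0,0],[-0.98,-0.385,0,0,0,0]]' >/dev/null
python3 -m crank '[[-0.4,-0.16,0,0,0,0],[-0.8,-0.32,0,0,0,0],[-0.98,-0.385,0,0,0,0]]' >/dev/null
python3 -m crank '[[-0.4,-0.16,0,0,0,0.01],[-0.8,-0.32,0,0,0,0.022],[-0.98,-0.385,0,0,0,0.022],[-0.98,-0.385,0.2,0,0,0.022],[-0.98,-0.385,0.2,0,0,0.022]]'
python3 - <<'E'
from h import *
print(togo([.6075,-.3125,.06],1.731),sense()["width"],sense()["joints"])
a,_=snapshot("top");b,_=snapshot("side")
im=np.hstack([cv2.resize(a[130:260,320:460],None,fx=2.8,fy=2.8),cv2.resize(b[140:270,270:410],None,fx=2.8,fy=2.8)]);cv2.imwrite("pics/c3.png",im)
E
```

```text
clock: 9.1
eef_pos: [0.6031, -0.3139, 0.1187]
ee_rot: [-0.003, 0.647, 0.762, -0.001]
wrist_force: [-0.6, 0.6, -0.4]
width: 0.0679
grasp_force: 0.0
(array([0.005, 0.048, 0.587]), array([-0.0006, -0.0005,  0.0005])) 0.06794849010227375 [ 0.68783457  0.7538186  -0.42552015  1.50567878  0.35036715  0.96345309
  0.32492002]
```

View pics/c3.png

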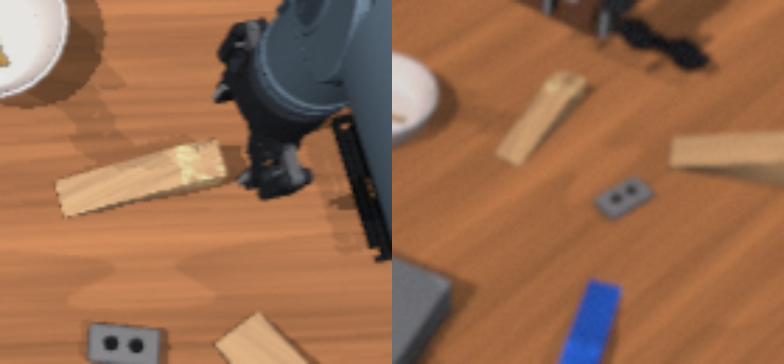

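The wedge is unchanged in the top crop, from the tip (62,195) to the block (225,160). The open fingers are above the block end and nothing is in the way.

```bash
python3 - <<'E'
from h import *
f=lambda x,y:[270+(x-392)/2.8-.3,140+y/2.8-.3]
print(ray("side",[f(512,158)],.003),ray("side",[f(573,81)],.034))
E
python3 -m crank '[[0,0.04,0.3,0,0,0],[0,0.04,0.6,0,0,0],[0,0.04,0.6,0,0,0]]'
python3 -c "
from h import *
print(togo([.6075,-.3125,.005],1.731))"
```

```text
[[ 0.58396173 -0.18651428  0.003     ]] [[ 0.60436561 -0.31824609  0.034     ]]
clock: 9.5
eef_pos: [0.6069, -0.3113, 0.0585]
ee_rot: [-0.003, 0.646, 0.763, -0.001]
wrist_force: [0.0, 0.4, -0.8]
width: 0.0682
grasp_force: 0.0
(array([-0.015,  0.007,  0.535]), array([-0.0008, -0.0007,  0.0009]))
```

```bash
python3 -m crank '[[-0.01,0,0.25,0,0,0],[-0.01,0,0.45,0,0,0],[-0.01,0,0.52,0,0,0],[-0.01,0,0.52,0,0,0]]'
python3 -m crank '[[0,0,0,0,0,0],[0,0,0,0,0,0],[0,0,0,0,0,0],[0,0,0,0,0,0],[0,0,0,0,0,0]]' -1 50
python3 -m crank '[[0,0,0,0,0,0],[0,0,0,0,0,0]]'
python3 -c "
from h import *
ux=np.array([np.cos(1.868),np.sin(1.868)]);n=np.array([.551,.055]);g=n-.145*ux
print(g,togo([*g,.008],1.868))"
```

```text
clock: 9.9
eef_pos: [0.6088, -0.3142, 0.0092]
ee_rot: [-0.001, 0.647, 0.763, -0.0]
wrist_force: [0.4, -0.7, 0.1]
width: 0.0679
grasp_force: 0.0
clock: 10.4
eef_pos: [0.6104, -0.3152, 0.0112]
ee_rot: [0.001, 0.647, 0.762, 0.0]
wrist_force: [-0.8, -0.5, 7.7]
width: 0.035
grasp_force: 51.3
clock: 10.6
eef_pos: [0.6104, -0.3152, 0.0113]
ee_rot: [0.001, 0.647, 0.762, 0.0]
wrist_force: [0.2, 0.6, 6.3]
width: 0.0352
grasp_force: 51.3
[ 0.59346291 -0.08364307] (array([2.312, 0.209, 0.03 ]), array([ 0.0003,  0.0002, -0.0213]))
```

```bash
python3 -m crank '[[0,0,-0.1,0,0,0],[0.2,0,-0.1,0,0,0],[0.5,0.05,-0.1,0,0,0],[0.8,0.07,-0.1,0,0,0],[0.9,0.08,-0.1,0,0,0]]'
python3 -m crank '[[0.3,0.03,0,0,0,-0.005],[0.6,0.05,0,0,0,-0.01],[0.9,0.08,0,0,0,-0.021],[0.9,0.08,0,0,0,-0.021],[0.9,0.08,0,0,0,-0.021]]'
python3 - <<'E'
from h import *
ux=np.array([np.cos(1.868),np.sin(1.868)]);n=np.array([.551,.055]);g=n-.145*ux
print(g,togo([*g,.011],1.868))
a,_=snapshot("top");b,_=snapshot("side")
cv2.imwrite("pics/t4.png",a);cv2.imwrite("pics/s4.png",b)
im=np.hstack([cv2.resize(a[140:280,200:340],None,fx=2.8,fy=2.8),cv2.resize(b[150:290,210:350],None,fx=2.8,fy=2.8)]);cv2.imwrite("pics/c4.png",im)
E
```

```text
clock: 11.1
eef_pos: [0.6025, -0.2199, 0.0202]
ee_rot: [-0.001, 0.645, 0.764, 0.001]
wrist_force: [0.4, 0.5, -0.7]
width: 0.035
grasp_force: 50.5
clock: 11.6
eef_pos: [0.5959, -0.1346, 0.0201]
ee_rot: [0.0, 0.595, 0.804, -0.0]
wrist_force: [0.1, -0.2, -1.9]
width: 0.0352
grasp_force: 50.5
[ 0.59346291 -0.08364307] (array([0.495, 0.126, 0.09 ]), array([-0.    ,  0.0001, -0.0002]))
```

View pics/c4.png

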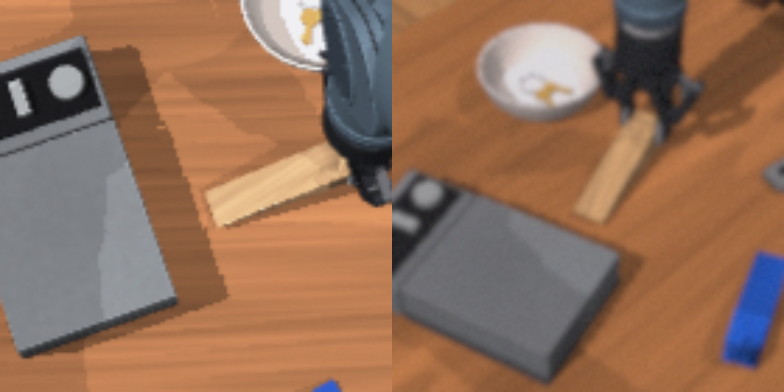

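The top crop shows the wedge gripped, tip at about (212,208), pointing at the middle of the cover front. The bowl rim is close to the gripper, so I check the clearance.

```bash
python3 - <<'E'
from h import *
f=lambda x,y:[200+x/2.8-.3,140+y/2.8-.3]
g=lambda x,y:[210+(x-392)/2.8-.3,150+y/2.8-.3]
t=ray("top",[f(206,190),f(216,226)],.012);print("tip",t.mean(0),ray("side",[g(575,211),g(604,219)],.01).mean(0))
ux=np.array([np.cos(1.868),np.sin(1.868)]);uy=np.array([-ux[1],ux[0]]);n=np.array([.551,.055])
T=t.mean(0)[:2]-n;e=sense()["eef_pos"][:2]-n;print("tip own",T@ux,T@uy,"tcp own",e@ux,e@uy)
p=cv2.imread("pics/top0.png");m=(p.min(2)>150).astype(np.uint8);m[:,:280]=0;m[:,350:]=0;m[175:]=0
x,y,w,h=cv2.boundingRect(m);print(x,y,w,h);b=ray("top",[[x+w/2-.5,y+h/2-.5]],.045)[0][:2];print("bowl",b,(b-n)@ux,(b-n)@uy)
E
```

```text
tip [ 0.55818377 -0.0042228   0.012     ] [ 0.55668687 -0.00856834  0.01      ]
tip own -0.05873017361653311 0.010474428490346941 tcp own -0.19635076199172583 0.013334913834064238
285 110 59 55
bowl [ 0.7540753  -0.11603973] -0.22301131322904477 -0.14408372251877613
```

```bash
python3 -m crank '[[0.1,0.05,0,0,0,0],[0.3,0.11,0,0,0,0],[0.4,0.11,0.04,0,0,0],[0.4,0.11,0.08,0,0,0],[0.4,0.11,0.08,0,0,0]]'
python3 -m crank '[[0,0,0.01,0,0,0],[0,0,0.02,0,0,0],[0,0,0.02,0,0,0]]'
```

```text
clock: 12.2
eef_pos: [0.5945, -0.0931, 0.0114]
ee_rot: [-0.0, 0.595, 0.804, -0.0]
wrist_force: [-0.9, -0.7, -2.0]
width: 0.035
grasp_force: 50.5
clock: 12.5
eef_pos: [0.5946, -0.0937, 0.0112]
ee_rot: [-0.0, 0.596, 0.803, -0.0]
wrist_force: [-6.2, 2.0, 15.2]
width: 0.0351
grasp_force: 52.6
```

```bash
cat >> h.py <<'E'
UX=np.array([np.cos(1.868),np.sin(1.868)]);UY=np.array([-UX[1],UX[0]]);N=np.array([.551,.055])
def lid(n,k=6):
    """fit lid top plane: height at front edge, height at hinge, slope along own x; averaged over k depth pictures"""
    gx,gy=np.meshgrid(np.linspace(.008,.135,60),np.linspace(-.075,.075,60))
    P=N+gx.reshape(-1,1)*UX+gy.reshape(-1,1)*UY
    px=np.unique(proj(n,np.c_[P,np.full(len(P),.053)]).round().astype(int),axis=0)
    d=np.median([snapshot(n)[1][px[:,1],px[:,0]] for _ in range(k)],0)
    c=camera_params(n);K=np.array([[c["fx"],0,c["cx"]],[0,c["fy"],c["cy"]],[0,0,1.]])
    q=cv2.undistortPoints(px.astype(float).reshape(-1,1,2),K,c["dist_coeffs"])[:,0]
    X=(np.c_[q,np.ones(len(q))]*d[:,None]-c["t"])@c["R"]
    ok=(d>0)&(abs(X[:,2]-.055)<.02);X=X[ok];o=(X[:,:2]-N)
    A=np.c_[np.ones(len(X)),o@UX,o@UY];w=np.ones(len(X))
    for _ in range(5):
        s=np.linalg.lstsq(A*w[:,None],X[:,2]*w,rcond=None)[0];r=A@s-X[:,2];w=1/np.sqrt(1+(r/.002)**2)
    return f"{n} n={len(X)} front z {s[0]:.4f} back z {s[0]+.146*s[1]:.4f} slope {s[1]:.4f} sd {np.median(abs(r)):.4f}"
def st():
    s=sense();e=s["eef_pos"][:2]-N;f=s["wrist_force"]
    return f"t {s['clock']:.2f} tcp own x {e@UX:.4f} y {e@UY:.4f} z {s['eef_pos'][2]:.4f} tip~{e@UX+.1376:.4f}  Fx {f[:2]@UX:.1f} Fz {f[2]:.1f} w {s['width']:.4f}"
E
python3 -m crank '[[0,0,-0.006,0,0,0],[0,0,-0.012,0,0,0],[0.03,0,-0.012,0,0,0],[0.06,0,-0.012,0,0,0]]' >/dev/null
python3 -c "
from h import *
print(st());print(lid('side',3));print(lid('top',3))"
```

```text
t 12.90 tcp own x -0.1504 y 0.0015 z 0.0112 tip~-0.0128  Fx -2.1 Fz 3.0 w 0.0354
side n=1897 front z 0.0493 back z 0.0496 slope 0.0021 sd 0.0008
top n=2989 front z 0.0502 back z 0.0506 slope 0.0026 sd 0.0009
```

```bash
python3 -m crank '[[0.08,0,0,0,0,0],[0.16,0,0,0,0,0],[0.24,0,0,0,0,0],[0.3,0,0,0,0,0],[0.3,0,0,0,0,0]]' >/dev/null; python3 -c "
from h import *
print(st())"
python3 -m crank '[[0.03,0,0,0,0,0],[0.06,0,0,0,0,0],[0.09,0,0,0,0,0],[0.12,0,0,0,0,0],[0.12,0,0,0,0,0]]' >/dev/null; python3 -c "
from h import *
print(st());print(lid('side',2));print(lid('top',2))"
```

```text
t 13.70 tcp own x -0.1169 y 0.0011 z 0.0112 tip~0.0207  Fx 0.3 Fz 6.2 w 0.0348
t 14.20 tcp own x -0.1061 y 0.0012 z 0.0112 tip~0.0315  Fx -2.9 Fz 5.7 w 0.0350
side n=1878 front z 0.0492 back z 0.0497 slope 0.0033 sd 0.0009
top n=2959 front z 0.0504 back z 0.0506 slope 0.0013 sd 0.0010
```

Not lifted yet; I advance in small steps.

```bash
python3 -m crank '[[0.02,0,0,0,0,0],[0.04,0,0,0,0,0],[0.06,0,0,0,0,0],[0.08,0,0,0,0,0],[0.08,0,0,0,0,0]]' >/dev/null; python3 -c "
from h import *
print(st());print(lid('side',3));print(lid('top',3))"
python3 -m crank '[[0.02,0,0,0,0,0],[0.04,0,0,0,0,0],[0.06,0,0,0,0,0],[0.06,0,0,0,0,0]]' >/dev/null; python3 -c "
from h import *
print(st());print(lid('side',3));print(lid('top',3))"
```

```text
t 14.90 tcp own x -0.1011 y 0.0015 z 0.0112 tip~0.0365  Fx -8.9 Fz 3.9 w 0.0348
side n=1897 front z 0.0507 back z 0.0496 slope -0.0077 sd 0.0008
top n=2989 front z 0.0516 back z 0.0506 slope -0.0067 sd 0.0009
t 15.60 tcp own x -0.0952 y 0.0015 z 0.0112 tip~0.0424  Fx -9.4 Fz 5.3 w 0.0348
side n=1897 front z 0.0524 back z 0.0497 slope -0.0188 sd 0.0008
top n=2989 front z 0.0533 back z 0.0506 slope -0.0183 sd 0.0009
```

```bash
python3 -m crank '[[0.02,0,0,0,0,0],[0.04,0,0,0,0,0],[0.06,0,0,0,0,0],[0.07,0,0,0,0,0],[0.07,0,0,0,0,0]]' >/dev/null; python3 -c "
from h import *
print(st());print(lid('side',3));print(lid('top',3))
b,_=snapshot('side');cv2.imwrite('pics/s5.png',cv2.resize(b[130:310,170:370],None,fx=3.3,fy=3.3,interpolation=3))"
```

```text
t 16.40 tcp own x -0.0884 y 0.0015 z 0.0112 tip~0.0492  Fx -8.4 Fz 4.2 w 0.0350
side n=1896 front z 0.0543 back z 0.0497 slope -0.0315 sd 0.0009
top n=2988 front z 0.0552 back z 0.0506 slope -0.0317 sd 0.0009
```

View pics/s5.png

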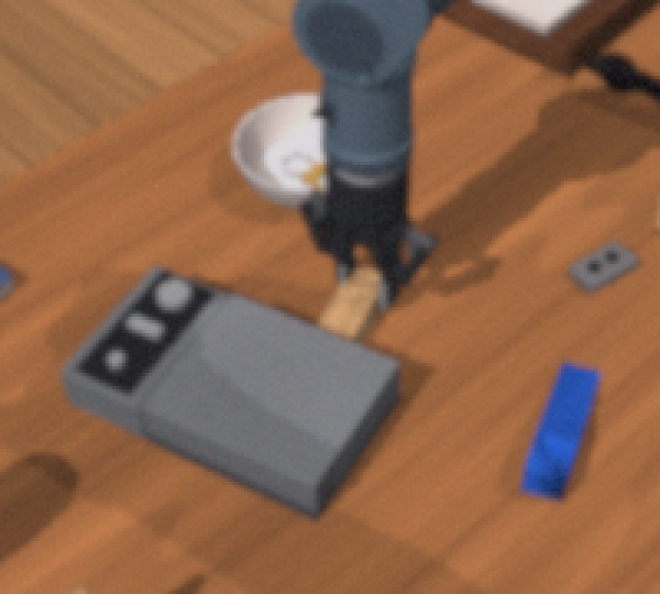

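The wedge is under the middle of the cover front at crop (350,310), and the gripper is clear of both the cover and the bowl. The measured opening is about 0.034 rad, which is 5 mm at the front edge.

```bash
python3 -c "
from bench import *
print(job_done())"
```

```text
the job is handed in; nothing more can be done
None
```

I pressed the three buttons fully down in order (large round, bar, small round). The wooden wedge now holds the cover's front edge about 5 mm open, measured from the depth images, with the gripper still on it, and the job was handed in just after 16.4 s.

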